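# Post a vial carrier through the self-closing flap of a specimen drop-off port

### The job

Push the orange self-closing flap inwards with one finger and, while that finger holds it open, gently push the white carrier with the two yellow-capped vials along its channel with the other finger until it drops into the bin behind; then let the flap swing fully shut. The carrier must not touch the flap and is only pushed, never gripped or lifted, and the red-capped vial, the blue-capped vial and the green-lidded jar stay standing where they are.

Things in the scene. Friction and masses are not known exactly. Their poses are not given: they have to be found in the camera images.
- port: Grey steel drop-off port, fixed to the table: a drawer unit whose top is the deck, with a bin behind it. Origin: at table height under the middle of the sill (the line where deck ends and bin begins); x goes through the opening into the bin, y to the left looking that way, z up. Deck: flat, z = 90 mm, x -180 to 0, y -130 to 130.
- sill (a point): Middle of the opening at the sill, on the deck's surface, axes as the port. A wall 8 mm thick (port x -8 to 0) rises 50 mm over the deck here, with an opening from port y -65 to +65 that is open at the top, so fingers can work in it from above. Left of port y = +2 it has no channel before it: room for the finger that holds the flap.
- channel (a point): On the deck in the middle of the carrier's channel, 30 mm right of the port's middle (port x -85, y -30, z 90 mm). Two low rails, 5 mm wide, 8 mm high, port x -163 to -8, leave the channel 54 mm wide (port y -57 to -3); it leads straight along the port's x to the right part of the opening.
- bin (a point): Middle of the bin's padded floor, 8 mm over the table (port x 77, y 0). Inside, the bin spans port x 0 to 155 mm and y -125 to 125; its walls rise to 140 mm over the table (the far one is clear plastic); it is open at the top, so fingers can reach in.
- flap (a joint): Opening angle of the orange flap, rad: 0 shut, up to 1.6 as it swings into the bin (port +x). Upright panel 127 mm long, 42 mm high (4 to 46 mm over the deck), 4 mm thick, closing the opening just behind the wall. A spring swings it shut: torque about 0.06 N m shut, 0.1 N m wide open, so 1 to 5 N at a fingertip.
- flap_hinge (a point): On the flap's upright hinge pin at its left end (port x 3, y 66 mm), 25 mm over the deck, fixed, axes as the port; the flap's free end is on the right (port y -62). A finger that goes straight in about 25 mm right of the pin holds the flap over 1 rad open, clear of the channel, once it is 50 mm past the sill.
- carrier_mid (a point): Middle of the carrier's block, 15 mm over its underside; z up, x along its length. White plastic block 56 mm long, 38 wide, 30 high, with two yellow-capped vials fixed in it that rise to 48 mm; about 0.14 kg. It stands in the channel, its length roughly along it. Once its middle is some mm past the sill it tips and drops into the bin.
- vial_red_mid (a point): Middle of the loose standing vial with a red cap, 26 mm across and 50 mm high, on the deck at one side; leave alone.
- vial_blue_mid (a point): Middle of the loose standing vial with a blue cap, 26 mm across and 50 mm high, on the deck at the other side; leave alone.
- jar_mid (a point): Middle of a jar with a green lid, 60 mm across and 75 mm high, standing on the table beside the port; leave alone.
Not all that is in view belongs to the job. What is meant by the part that bears jar_mid is not grey, pink or purple, and is the larger of those in its own colour.

How it is judged:
By the outcome, as a careful person would: the job done as asked, in the order asked, and still so for the second after the job is handed in, with the robot touching nothing.
It also fails if it takes over 40 s, if anything falls off the work surface, if the arm or the gripper's body presses on something with over 40 N, if the wrist force passes 120 N, or if a joint passes its speed limit or range.

### The arm

A 7-joint arm with a two-finger parallel gripper is mounted at the origin on the work surface. World frame = base frame: x ahead of the robot, y to its left, z up, the work surface at z = 0. Lengths are in mm, angles in degrees, forces in N, time in s.
With the tool pointing down it reaches from about 425 to 875 mm from the base axis. Payload 8.4 kg.
Tool frame: the origin (TCP) lies midway between the tips of the shut fingers; the grasp point (between the pads) lies hold_point_z behind it (hold_point_z is the distance from the TCP to the grasp point, in mm); z points along the fingers, y is the line along which they close (so a half turn about z gives the same grasp; the last joint's range is limited). The gripper opens to 87 mm and grips with 3 to 60 N. Pads are 19 mm wide; open, the fingers measure 117 mm over their backs; the gripper's body (75 mm by 190 mm) begins 51 mm behind the grasp point.
Start: joints at [60.321, 19.091, 2.286, 83.961, -0.768, 76.965, -3.352], TCP at [264.307, -593.806, 222.546] pointing down, gripper open.
Joint ranges: [-147.57, 147.57], [-21.85, 119.76], [-74.77, 79.35], [14.55, 137.4], [-85.83, 265.84], [4.83, 119.75], [-152.11, 152.11]. Speed limits (degrees/s): [127.2, 127.2, 159.86, 159.86, 180, 180, 180].

### API

Orientations are given as [roll, pitch, yaw] about the fixed x, y, z axes, in that order (R = Rz(yaw) Ry(pitch) Rx(roll)).
In Python, from rig import observe, get_image, get_calibration, job_done, hold_point_z gives the robot as it stands.
- The arm moves only by the shell command python3 -m jog 'ROWS'. ROWS is JSON, one flat list of numbers, 5 for each row, row after row: the shift along the tool's x, y, z in cm, then the turn about the tool's z in degrees, then the gripper command: -1 is fully open, 1 is shut, values between are in proportion. A call has exactly 8 rows; each row shifts and turns the commanded pose from where the row before left it, along the tool's axes as they then stand; what a row does not reach is not made up. A row lasts 1/10 s, in which the tool goes at most 50 mm and 8.59 degrees, less where a joint would pass 70% of its speed; a pose out of reach is approached as far as the arm can. A call is refused whole if a number of a shift passes 5 or a number of a turn 8.59, either way. A call with a gripper value outside its range is refused whole. The fingers move at their own pace and stop on an object; the grip force is fixed at half the most. Time passes only in rows, so rows that do not move let the fingers close, or fill a call up. It gives the time, the measured TCP pose, the force, the opening and the grip force at its end, in the units of the state.
- observe(): the state, without advancing time (a new reading comes with each control period).
- get_image(name): name is "scene" or "top" or "wrist"; returns (picture, depth): 420x560x3 uint8, blue, green, red; 420x560 float32, mm along the optical axis (not along the pixel's ray), 0 where there is no reading.
- get_calibration(name): a dict with "intrinsics" (3x3 intrinsics, pixels), "T" (4x4, takes a point from camera to world coordinates). Camera axes: x right, y down, z forward; pixel columns grow to the right and rows downward; lengths in mm; the calibration is good to about 2 mm. A picture is of the moment at which its call begins: read the wrist's pose just before it. get_calibration takes no time and is no camera call; for the wrist camera it gives the pose at the moment of the call.
- job_done(): hands the job in; it is judged then, once.
The state is a dict: "time_s": time; "q": joint angles; "qd": joint speeds; "effort": joint torques, N m; "position": TCP position; "tool_rot": TCP orientation; "contact_force": force on the tool from outside, world axes, zero at the start; "torque": the same for the moment, N m; "gripper_width": finger opening in mm; "grip_force": force on a finger pad.
Only numpy, scipy, OpenCV 4.12 (cv2) and the standard library are available. Lean on these libraries where they do the work, as an engineer would, in place of code of your own. Each camera call takes 0.05 s, during which the arm holds its last target. There are 200 camera calls.

## Working session

There is one attempt and no reset: what is moved stays moved. The work goes in short steps, Python scripts to look and compute and a shell command to move; the robot and the scene stay as the last step left them, time stands still between calls to the robot, and variables do not carry over. Pictures are saved under pics/ and viewed, at most 10 in all, crops included, and the job is handed in when it is done.

```bash
mkdir -p pics; ls; python3 - <<'E'
from rig import *
import cv2, numpy as np
print(observe(), hold_point_z)
for n in ("scene","top"):
    im,d=get_image(n); c=get_calibration(n); np.savez(n+".npz",im=im,d=d,K=c["intrinsics"],T=c["T"]); cv2.imwrite(f"pics/{n}0.png",im)
    print(n,c)
E
```

```text
pics
{'time_s': 0.0, 'q': array([60.32288336, 19.13235275,  2.28521954, 84.00884321, -0.76647227,
       76.96441763, -3.35211709]), 'qd': array([ 0.01362338, -0.02616839,  0.0268868 ,  0.09206353, -0.00165462,
        0.09298452,  0.00053627]), 'effort': array([ 7.41012627e-04, -6.56368017e+01,  1.33571316e+00, -4.03808534e+01,
       -5.96278114e-02,  4.48336580e-02,  1.37772213e-04]), 'position': array([ 264.09044733, -593.4466471 ,  221.67164321]), 'tool_rot': array([-1.79909931e+02,  7.64064318e-03,  2.39918177e+01]), 'contact_force': array([0.31446307, 0.65603551, 0.65188176]), 'torque': array([ 0.04005499, -0.03254209, -0.04795954]), 'grip_force': 0.0, 'gripper_width': 87.10954406366469} 18.700000000000003
scene {'intrinsics': array([[498.16595522,   0.        , 278.73057498],
       [  0.        , 498.16595522, 208.92787237],
       [  0.        ,   0.        ,   1.        ]]), 'T': array([[-7.19305120e-01,  4.44381398e-01, -5.33971270e-01,
         1.04916848e+03],
       [ 6.94403998e-01,  4.37714039e-01, -5.71147535e-01,
         6.18200299e+02],
       [-2.00806181e-02, -7.81621131e-01, -6.23430169e-01,
         6.50767239e+02],
       [ 0.00000000e+00,  0.00000000e+00,  0.00000000e+00,
         1.00000000e+00]])}
top {'intrinsics': array([[380.64911627,   0.        , 277.95972045],
       [  0.        , 380.64911627, 211.45653253],
       [  0.        ,   0.        ,   1.        ]]), 'T': array([[-1.30202779e-02, -9.91976812e-01,  1.25747673e-01,
         5.05068804e+02],
       [-9.99887782e-01,  1.38484008e-02,  5.71362986e-03,
         1.33507018e+02],
       [-7.40919250e-03, -1.25659168e-01, -9.92045804e-01,
         7.54301468e+02],
       [ 0.00000000e+00,  0.00000000e+00,  0.00000000e+00,
         1.00000000e+00]])}
```

View pics/top0.png

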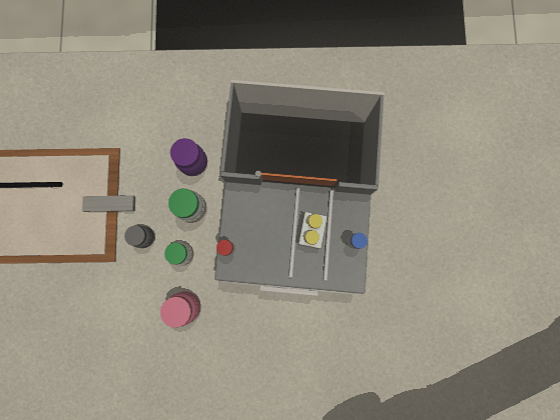

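View pics/scene0.png

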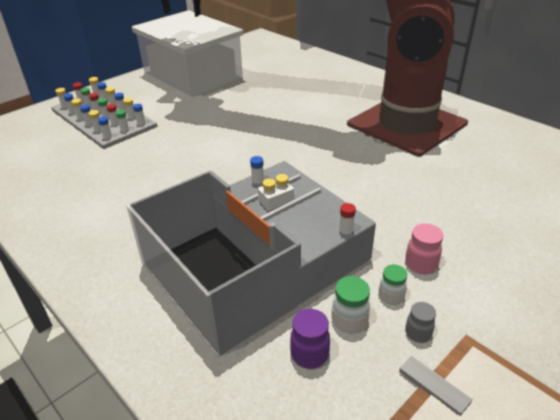

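The top view shows the deck with the flap (258–336, 180), rails and carrier (313, 230), the red vial (225, 247) and the blue vial (359, 241). There are two green-lidded jars, at (184, 204) and (177, 253). The one at (184, 204) is larger, and it isn't grey, pink or purple, so it is the jar meant. The scene view agrees: (351, 303) against (394, 283).

```bash
cat > h.py <<'E'
import numpy as np, cv2
def load(n): return np.load(n+".npz")
def ray(c,uv,z):
    uv=np.atleast_2d(uv).astype(float); T=c["T"]
    d=np.c_[uv,np.ones(len(uv))]@np.linalg.inv(c["K"]).T@T[:3,:3].T
    return (T[:3,3]+d*((z-T[2,3])/d[:,2])[:,None])[:,:2]
def blob(mask,roi):
    m=np.zeros_like(mask); a,b,c,d=roi; m[b:d,a:c]=mask[b:d,a:c]
    n,l,s,ce=cv2.connectedComponentsWithStats(m); i=1+np.argsort(-s[1:,4]); return [(ce[k],s[k,4],l==k) for k in i]
def hsv(im,lo,hi): return cv2.inRange(cv2.cvtColor(im,cv2.COLOR_BGR2HSV),lo,hi)
def world(c):
    d=c["d"]; v,u=np.indices(d.shape); p=np.stack([u,v,np.ones_like(u)],-1)@np.linalg.inv(c["K"]).T*d[...,None]
    return p@c["T"][:3,:3].T+c["T"][:3,3]
E
python3 - <<'E'
from h import *
c=load("top"); im=c["im"]; W=world(c)
# deck plane
x=W[...,2]; m=((x>84)&(x<96)).astype(np.uint8); m[:183]=0; m[:, :210]=0; m[300:]=0
m=cv2.morphologyEx(m,cv2.MORPH_OPEN,np.ones((3,3)))
p=W[m>0]; print("deck z",np.median(p[:,2]),len(p)); r=cv2.minAreaRect(p[:,:2].astype(np.float32)); print("deck",r, cv2.boxPoints(r))
# rim z~140
m=((x>134)&(x<146)).astype(np.uint8); m[:75]=0;m[:, :215]=0;m[200:]=0
p=W[m>0]; r=cv2.minAreaRect(p[:,:2].astype(np.float32)); print("rim",r,cv2.boxPoints(r),np.median(p[:,2]))
o=hsv(im,(3,120,80),(16,255,255)); b=blob(o,(240,160,350,200))[0]
v,u=np.nonzero(b[2]); w=ray(c,np.c_[u,v],136); print("flap ends",w[u.argmin()],w[u.argmax()],b[1])
y=hsv(im,(22,100,90),(34,255,255)); 
for q in blob(y,(295,200,335,255))[:2]: print("cap",q[0],q[1],ray(c,q[0],138))
wh=cv2.inRange(im,(150,150,150),(255,255,255)); wh=blob(wh|y,(299,205,330,252))
print(wh[0][1]); v,u=np.nonzero(wh[0][2]); r=cv2.minAreaRect(ray(c,np.c_[u,v],120).astype(np.float32)); print("carrier",r)
for n,lo,hi,roi,z in (("red",(0,150,80),(4,255,255),(210,230,240,262),140),("blue",(105,100,80),(125,255,255),(340,225,375,255),140)):
    q=blob(hsv(im,lo,hi),roi)[0]; print(n,q[0],ray(c,q[0],z))
# rails
g=im.min(2)
for row in (200,265):
    print(row,[(k,g[row,k]) for k in range(285,340) if g[row,k]>115])
crop=cv2.resize(im[140:310,150:380],None,fx=3.4,fy=3.4,interpolation=cv2.INTER_CUBIC); cv2.imwrite("pics/crop.png",crop)
E
```

```text
deck z 90.62182506066358 13083
deck ((548.0147705078125, 111.76972198486328), (260.44805908203125, 181.1133575439453), 84.19654846191406) [[444.7545    -8.630112]
 [624.9395   -26.943604]
 [651.275    232.16956 ]
 [471.09003  250.48305 ]]
rim ((714.0397338867188, 94.7254638671875), (260.45819091796875, 168.8793487548828), 84.07843780517578) [[616.6153   -26.097351]
 [784.59357  -43.52011 ]
 [811.4642   215.54828 ]
 [643.4859   232.97104 ]] 140.0279688876106
flap ends [648.11975724 162.70776909] [636.18824088  40.41061352] 423
cap [311.55921053 236.84210526] 152 [[541.04859679  83.25762856]]
cap [314.91891892 220.60135135] 148 [[567.36337396  77.16264123]]
599
carrier ((554.2129516601562, 79.7122802734375), (35.770957946777344, 54.29560852050781), 77.56763458251953)
red [224.02209945 247.02209945] [[526.45448367 224.59863519]]
blue [358.74603175 240.05291005] [[534.74817855   7.68041776]]
200 [(285, np.uint8(116)), (286, np.uint8(116)), (287, np.uint8(116)), (295, np.uint8(123)), (296, np.uint8(152)), (297, np.uint8(167)), (298, np.uint8(144)), (299, np.uint8(117)), (330, np.uint8(156
[... 540 characters left out ...]
8, np.uint8(120)), (309, np.uint8(120)), (310, np.uint8(118)), (311, np.uint8(119)), (312, np.uint8(119)), (313, np.uint8(119)), (314, np.uint8(118)), (315, np.uint8(119)), (316, np.uint8(119)), (317, np.uint8(119)), (318, np.uint8(118)), (319, np.uint8(120)), (320, np.uint8(120)), (321, np.uint8(120)), (322, np.uint8(120)), (323, np.uint8(119)), (324, np.uint8(117)), (325, np.uint8(152)), (326, np.uint8(173)), (327, np.uint8(158)), (328, np.uint8(130)), (329, np.uint8(117)), (330, np.uint8(120)), (331, np.uint8(120)), (332, np.uint8(119)), (333, np.uint8(119)), (334, np.uint8(119)), (335, np.uint8(120)), (336, np.uint8(119)), (337, np.uint8(120)), (338, np.uint8(119)), (339, np.uint8(119))]
```

View pics/crop.png

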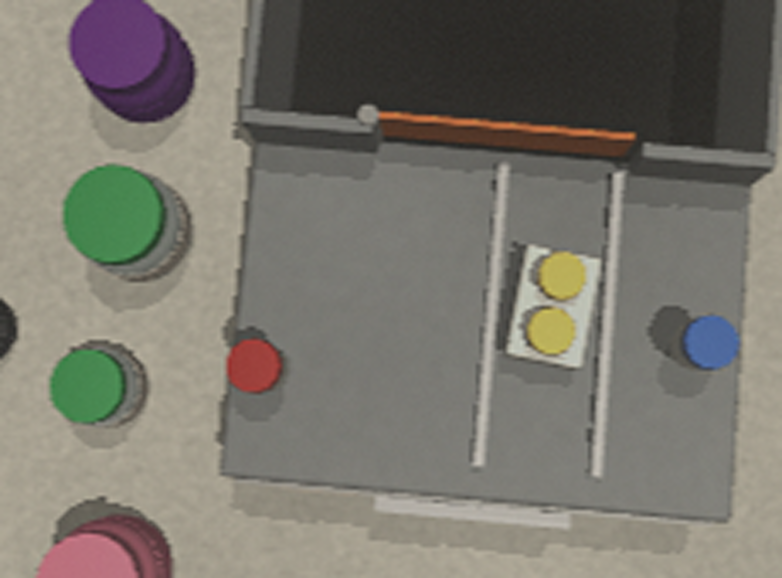

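The crop confirms the larger green-lidded jar at (113, 215), the smaller one at (90, 385), and the carrier between the rails, yawed about 7° clockwise. Plan: keep the gripper fully open and turned about 44° to the port. Then one straight push along port x lets the left finger lead and open the flap while the right finger pushes the carrier.

```bash
python3 -m jog '[1.5,-1.5,0,0,-1, 3.3,-3.3,0,0,-1, 3.4,-3.4,0,0,-1, 3.4,-3.4,0,0,-1, 3.4,-3.4,0,0,-1, 3.4,-3.4,0,0,-1, 3.4,-3.4,0,0,-1, 3.4,-3.4,0,0,-1]'
python3 -m jog '[3.4,-3.4,0,0,-1, 3.4,-3.4,0,0,-1, 3.4,-3.4,0,0,-1, 3.4,-3.4,0,0,-1, 3.4,-3.4,0,0,-1, 3.4,-3.4,0,0,-1, 3.4,-3.4,0,0,-1, 2,-2,0,0,-1]'
python3 -m jog '[0,0,0,8.5,-1, 0,0,0,8.5,-1, 0,0,0,8.5,-1, 0,0,0,8.5,-1, 0,0,0,8.5,-1, 0,0,0,8.5,-1, 0,0,0,8.5,-1, 0,0,0,8.5,-1]'
```

```text
time_s: 0.9
position: [392.2, -259.1, 222.4]
tool_rot: [180.0, 0.0, 24.0]
contact_force: [0.9, 0.6, 0.1]
gripper_width: 87.2
grip_force: 0.0
time_s: 1.7
position: [523.1, 83.6, 222.5]
tool_rot: [-179.9, -0.0, 24.2]
contact_force: [-0.2, 0.5, -0.1]
gripper_width: 86.8
grip_force: 0.0
time_s: 2.5
position: [522.6, 79.4, 222.2]
tool_rot: [180.0, 0.0, -44.4]
contact_force: [0.3, 0.5, 0.4]
gripper_width: 87.1
grip_force: 0.0
```

```bash
python3 -m jog '[0,0,0,7.4,-1, -0.9,-1.8,0,0,-1, -0.9,-1.9,0,0,-1, 0,0,2,0,-1, 0,0,2,0,-1, 0,0,2,0,-1, 0,0,1.5,0,-1, 0,0,0,0,-1]'
python3 - <<'E'
from rig import *
from h import *
print(observe()["position"],observe()["tool_rot"])
for n in ("top","scene"):
    im,d=get_image(n); c=get_calibration(n); np.savez(n+"1.npz",im=im,d=d,K=c["intrinsics"],T=c["T"])
    cv2.imwrite(f"pics/{n}1.png",cv2.resize(im[130:300,200:430] if n=="top" else im[140:340,120:400],None,fx=2.8,fy=2.8))
E
```

```text
time_s: 3.3
position: [530.5, 106.6, 140.2]
tool_rot: [179.2, 0.2, -45.1]
contact_force: [-0.9, -0.1, 1.0]
gripper_width: 87.1
grip_force: 0.0
[530.51135623 106.58941538 140.21744578] [179.16930668   0.21883722 -45.0708587 ]
```

View pics/scene1.png

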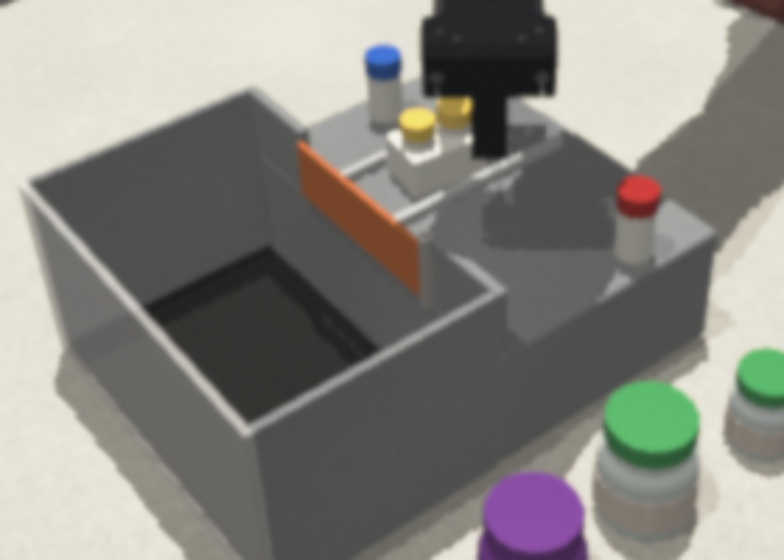

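The scene crop shows the near finger over the deck left of the channel (490, 150), the flap shut, and both vials standing. The pose came up short of the command, so I'll check for lag or a joint limit.

```bash
python3 - <<'E'
from rig import *
o=observe(); print(o["time_s"],o["q"].round(1),o["qd"].round(1),o["position"],o["tool_rot"],o["contact_force"])
E
```

```text
3.4 [ -12.8   10.7   -3.8  104.1    1.    65.8 -152. ] [ 0.3 -0.8 -0.2 -1.2  0.   0.   0.1] [532.09079253 106.91601279 142.72956759] [ 1.79362542e+02  1.12032996e-01 -4.50889195e+01] [0.06391242 0.44854223 0.52219915]
```

Joint 7 is at its limit (-152°). I'll go up and use the other half-turn, yaw +128.

```bash
python3 -m jog '[0,0,-3,-5,-1, 0,0,-3,-8.5,-1, 0,0,-2,-8.5,-1, 0,0,0,-8.5,-1, 0,0,0,-8.5,-1, 0,0,0,-8.5,-1, 0,0,0,-8.5,-1, 0,0,0,-8.5,-1]'
python3 -m jog '[0,0,0,-8.5,-1, 0,0,0,-8.5,-1, 0,0,0,-8.5,-1, 0,0,0,-8.5,-1, 0,0,0,-8.5,-1, 0,0,0,-8.5,-1, 0,0,0,-8.5,-1, 0,0,0,-8.5,-1]'
python3 -m jog '[0,0,0,-8.5,-1, 0,0,0,-8.5,-1, 0,0,0,-8.5,-1, 0,0,0,-8.5,-1, 0,0,0,-5,-1, 0,0,0,0,-1, 0,0,0,0,-1, 0,0,0,0,-1]'
```

```text
time_s: 4.2
position: [533.3, 107.5, 224.0]
tool_rot: [179.8, 0.5, 19.8]
contact_force: [0.0, -0.6, -0.7]
gripper_width: 86.9
grip_force: 0.0
time_s: 5.0
position: [533.4, 107.5, 224.0]
tool_rot: [-179.6, 0.4, 87.8]
contact_force: [0.3, -0.5, -0.2]
gripper_width: 87.0
grip_force: 0.0
time_s: 5.8
position: [533.0, 107.4, 223.0]
tool_rot: [-179.4, 0.0, 126.3]
contact_force: [0.2, -0.4, 0.3]
gripper_width: 87.4
grip_force: 0.0
```

```bash
python3 -m jog '[0,0,0,-1.9,-1, 0.3,1.1,0,0,-1, 0,0,2.5,0,-1, 0,0,2.5,0,-1, 0,0,2.5,0,-1, 0,0,2.2,0,-1, 0,0,1,0,-1, 0,0,0,0,-1]'
python3 - <<'E'
from rig import *
from h import *
o=observe();print(o["position"],o["tool_rot"],o["q"].round(1))
for n in ("top",):
    im,d=get_image(n); c=get_calibration(n); np.savez(n+"1.npz",im=im,d=d,K=c["intrinsics"],T=c["T"])
    a=cv2.resize(im[130:300,200:400],None,fx=2.2,fy=2.2)
im,d=get_image("scene"); b=cv2.resize(im[140:300,200:380],None,fx=2.2,fy=2.2)
h=max(a.shape[0],b.shape[0]); f=lambda q: cv2.copyMakeBorder(q,0,h-q.shape[0],0,0,cv2.BORDER_CONSTANT)
g=np.hstack([f(a),f(b)]); cv2.imwrite("pics/two.png",cv2.resize(g,(800,int(g.shape[0]*800/g.shape[1]))))
E
```

```text
time_s: 6.6
position: [538.1, 116.3, 114.3]
tool_rot: [-179.3, -0.1, 128.3]
contact_force: [-0.3, 0.3, 0.3]
gripper_width: 87.0
grip_force: 0.0
[538.11467292 116.26901341 114.28032163] [-1.79266480e+02 -9.49715812e-02  1.28283126e+02] [ -3.4  13.9 -15.5 104.2   4.3  63.2  17.9]
```

View pics/two.png

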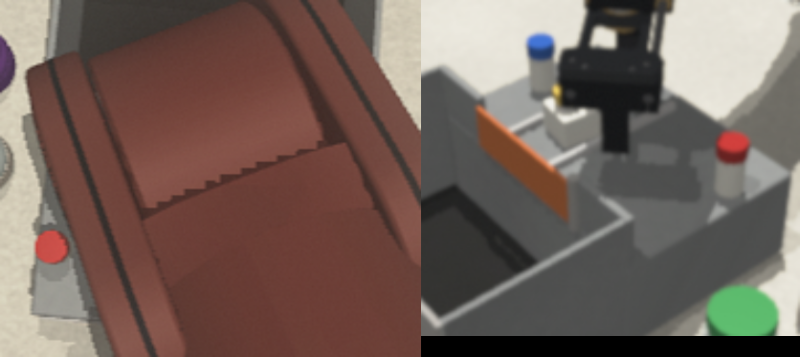

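The top camera is blocked by the arm. In the scene crop the leading finger (615, 140) is on the open deck, with the flap shut and the vials standing. I'll look with the wrist camera and go lower.

```bash
python3 -m jog '[0,0,0.7,0,-1, 0,0,0.6,0,-1, 0,0,0,0,-1, 0,0,0,0,-1, 0,0,0,0,-1, 0,0,0,0,-1, 0,0,0,0,-1, 0,0,0,0,-1]'
python3 - <<'E'
from rig import *
from h import *
o=observe();print(o["position"],o["tool_rot"],o["contact_force"])
c=get_calibration("wrist");im,d=get_image("wrist"); print(c["T"].round(2)); cv2.imwrite("pics/w1.png",im); np.savez("wrist1.npz",im=im,d=d,K=c["intrinsics"],T=c["T"])
E
```

```text
time_s: 7.5
position: [538.7, 115.9, 102.6]
tool_rot: [-179.4, -0.0, 128.3]
contact_force: [-0.1, 0.6, -0.3]
gripper_width: 86.8
grip_force: 0.0
[538.66809373 115.87441459 102.58150669] [-1.79393806e+02 -2.02734606e-02  1.28312396e+02] [-0.10823517  0.57340252 -0.25568452]
[[ 7.8000e-01  5.9000e-01  1.8000e-01  4.8863e+02]
 [ 6.2000e-01 -7.5000e-01 -2.4000e-01  1.8295e+02]
 [-1.0000e-02  3.0000e-01 -9.5000e-01  2.6582e+02]
 [ 0.0000e+00  0.0000e+00  0.0000e+00  1.0000e+00]]
```

View pics/w1.png

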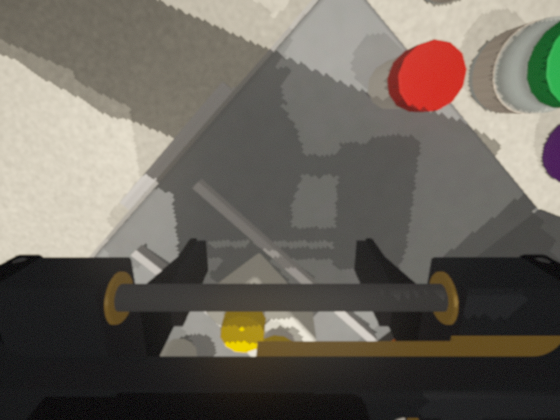

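The wrist view shows the left finger tip (200, 250) behind the carrier in the channel, the right finger tip (365, 250) left of the left rail, and the carrier at (245, 270). I'll push along port x, about (-0.70, +0.72) tool cm per cm, slowly.

```bash
python3 -m jog '[-0.21,0.215,0,0,-1, -0.21,0.215,0,0,-1, -0.21,0.215,0,0,-1, -0.21,0.215,0,0,-1, -0.21,0.215,0,0,-1, -0.21,0.215,0,0,-1, -0.21,0.215,0,0,-1, -0.21,0.215,0,0,-1]'
python3 -m jog '[-0.21,0.215,0,0,-1, -0.21,0.215,0,0,-1, -0.21,0.215,0,0,-1, -0.21,0.215,0,0,-1, -0.21,0.215,0,0,-1, -0.21,0.215,0,0,-1, -0.21,0.215,0,0,-1, 0,0,0,0,-1]'
python3 - <<'E'
from rig import *
from h import *
im,d=get_image("scene"); cv2.imwrite("pics/s3.png",cv2.resize(im[150:310,190:390],None,fx=3.5,fy=3.5))
E
```

```text
time_s: 8.35
position: [562.7, 113.4, 102.3]
tool_rot: [-179.4, -0.0, 128.3]
contact_force: [-1.6, 0.3, 0.5]
gripper_width: 87.1
grip_force: 0.5
time_s: 9.15
position: [584.0, 111.1, 102.1]
tool_rot: [-179.4, -0.0, 128.3]
contact_force: [0.7, -0.6, 0.0]
gripper_width: 87.0
grip_force: 0.0
```

View pics/s3.png

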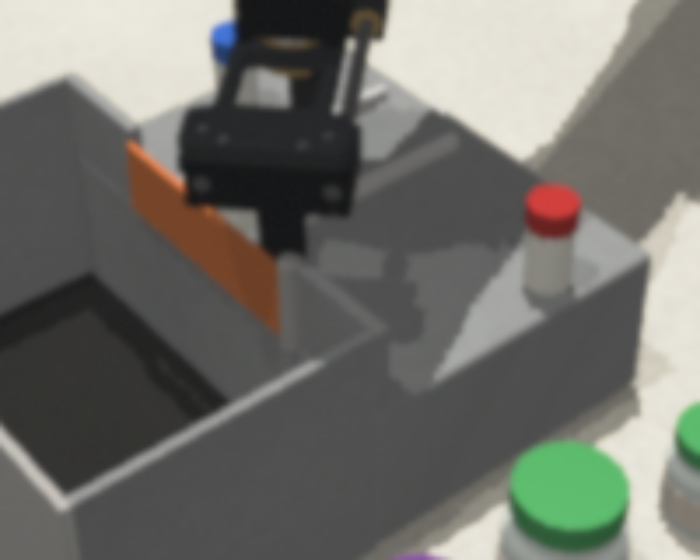

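The leading finger is just before the shut flap (280, 240). The red vial stands, the blue one is partly hidden, and nothing is disturbed. Continuing through the flap.

```bash
python3 -m jog '[-0.21,0.215,0,0,-1, -0.21,0.215,0,0,-1, -0.21,0.215,0,0,-1, -0.21,0.215,0,0,-1, -0.21,0.215,0,0,-1, -0.21,0.215,0,0,-1, -0.21,0.215,0,0,-1, -0.21,0.215,0,0,-1]'
python3 -m jog '[-0.21,0.215,0,0,-1, -0.21,0.215,0,0,-1, -0.21,0.215,0,0,-1, -0.21,0.215,0,0,-1, -0.21,0.215,0,0,-1, -0.21,0.215,0,0,-1, 0,0,0,0,-1, 0,0,0,0,-1]'
python3 - <<'E'
from rig import *
from h import *
im,d=get_image("scene"); cv2.imwrite("pics/s4.png",cv2.resize(im[150:310,150:350],None,fx=3.5,fy=3.5))
E
```

```text
time_s: 10.0
position: [607.4, 108.8, 101.9]
tool_rot: [-179.4, -0.0, 128.3]
contact_force: [-5.9, 0.8, 1.9]
gripper_width: 86.9
grip_force: 2.3
time_s: 10.8
position: [625.4, 106.0, 101.6]
tool_rot: [-179.3, -0.0, 128.3]
contact_force: [-4.6, -1.3, 1.3]
gripper_width: 87.2
grip_force: 2.1
```

View pics/s4.png

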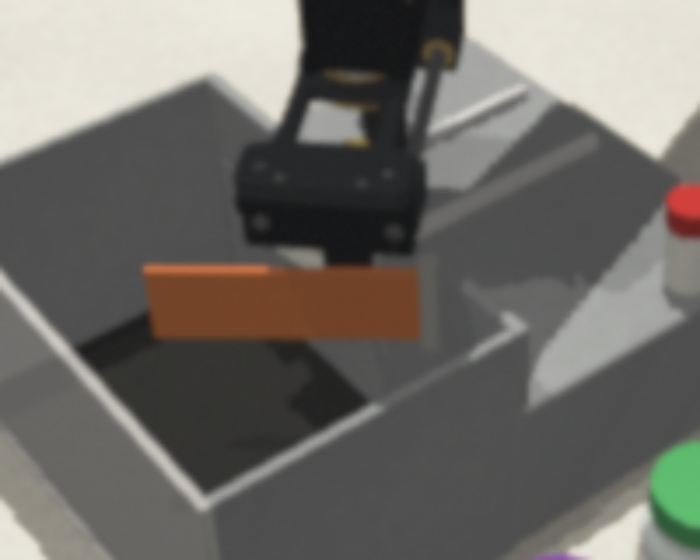

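The flap is well open (145–420, 300) and held by the leading finger, and the carrier's yellow cap is just visible behind the gripper (355, 145). Pushing the last stretch.

```bash
python3 -m jog '[-0.21,0.215,0,0,-1, -0.21,0.215,0,0,-1, -0.21,0.215,0,0,-1, -0.21,0.215,0,0,-1, -0.21,0.215,0,0,-1, -0.21,0.215,0,0,-1, -0.21,0.215,0,0,-1, -0.21,0.215,0,0,-1]'
python3 -m jog '[-0.14,0.145,0,0,-1, -0.14,0.145,0,0,-1, -0.14,0.145,0,0,-1, 0,0,0,0,-1, 0,0,0,0,-1, 0,0,0,0,-1, 0,0,0,0,-1, 0,0,0,0,-1]'
python3 - <<'E'
from rig import *
from h import *
im,d=get_image("scene"); np.savez("s5.npz",im=im,d=d);cv2.imwrite("pics/s5.png",cv2.resize(im[150:310,130:330],None,fx=3.5,fy=3.5))
E
```

```text
time_s: 11.65
position: [649.8, 104.0, 101.7]
tool_rot: [-179.4, 0.0, 128.3]
contact_force: [-2.7, -1.2, -0.2]
gripper_width: 86.7
grip_force: 1.1
time_s: 12.45
position: [655.3, 103.5, 101.6]
tool_rot: [-179.4, -0.0, 128.3]
contact_force: [0.3, -1.6, -0.5]
gripper_width: 87.0
grip_force: 1.0
```

View pics/s5.png

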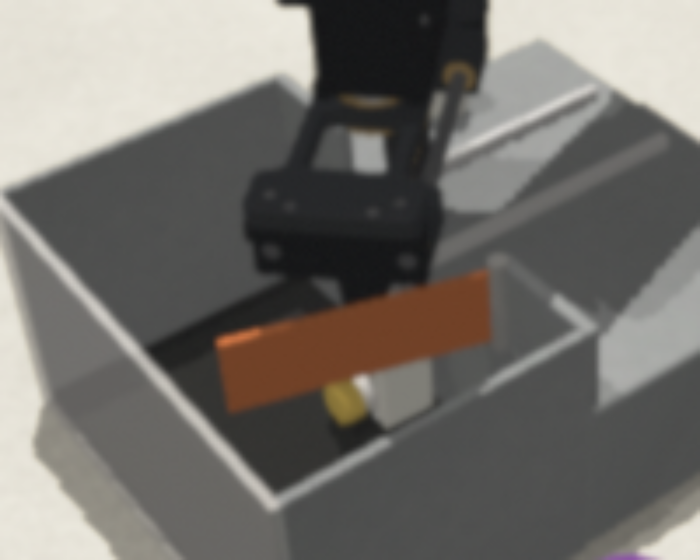

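The carrier has dropped into the bin: its white block is at (400, 385) and a yellow cap at (345, 400), below the flap. Backing out straight so the flap follows the finger shut.

```bash
python3 -m jog '[0.35,-0.36,0,0,-1, 0.35,-0.36,0,0,-1, 0.35,-0.36,0,0,-1, 0.35,-0.36,0,0,-1, 0.35,-0.36,0,0,-1, 0.35,-0.36,0,0,-1, 0.35,-0.36,0,0,-1, 0.35,-0.36,0,0,-1]'
python3 -m jog '[0.35,-0.36,0,0,-1, 0.35,-0.36,0,0,-1, 0.35,-0.36,0,0,-1, 0.35,-0.36,0,0,-1, 0.35,-0.36,0,0,-1, 0.35,-0.36,0,0,-1, 0.35,-0.36,0,0,-1, 0.35,-0.36,0,0,-1]'
python3 -m jog '[0.35,-0.36,0,0,-1, 0,0,-3,0,-1, 0,0,-4,0,-1, 0,0,-4,0,-1, 0,0,-4,0,-1, 0,0,-2,0,-1, 0,0,0,0,-1, 0,0,0,0,-1]'
python3 - <<'E'
from rig import *
from h import *
im,d=get_image("scene"); cv2.imwrite("pics/s6.png",cv2.resize(im[130:350,110:410],None,fx=2.6,fy=2.6))
E
```

```text
time_s: 13.3
position: [614.6, 108.1, 101.8]
tool_rot: [-179.4, -0.1, 128.3]
contact_force: [-0.4, -2.1, -0.2]
gripper_width: 87.1
grip_force: 1.0
time_s: 14.1
position: [575.1, 112.2, 102.3]
tool_rot: [-179.4, -0.0, 128.3]
contact_force: [1.1, -0.3, 0.1]
gripper_width: 86.8
grip_force: 0.0
time_s: 14.9
position: [571.7, 113.5, 272.1]
tool_rot: [-179.4, -0.0, 128.3]
contact_force: [0.1, -0.2, -0.6]
gripper_width: 86.7
grip_force: 0.0
```

View pics/s6.png

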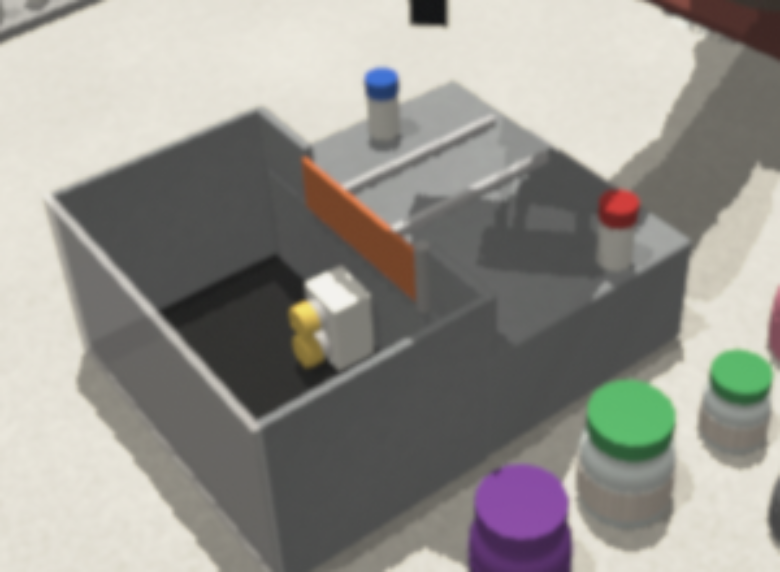

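The carrier stands on its nose end in the bin (335, 315) and the flap is fully shut (360, 225). The blue vial (382, 105), red vial (617, 230) and jar (628, 450) still stand where they were, and the gripper is clear.

```bash
python3 -c "
from rig import *
print(job_done())"
```

```text
the job is handed in; nothing more can be done
None
```

The carrier is in the bin (on its end, clear of the flap), the flap is fully shut, the red and blue vials and the jar are untouched, and the job was handed in at about 15 s; the carrier was pushed about 30–35 mm along its channel before the flap opened, because the fingers cannot span from its start position to the flap.

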